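# Put the street-hockey pucks away in the three-well carrier

### The job

Slide the three street-hockey pucks off the white deck into the wells of the plywood carrier, one lying flat in each well, then push the loaded carrier fully home under the shelf. Leave everything else where it is.

Things in the scene. Friction and masses are not known exactly. Their poses are not given: they have to be found in the camera images.
- rack: low white plastic rack, fixed. Origin: on the table under the middle of the deck's far edge; x away from the robot, y left. Flat deck, top 60 mm above the table: x -165 to 0 mm, y -182 to 182 mm, with fences 12 mm high outside its left and right edges, open towards the robot and the carrier
- shelf_front (a point): middle of the front edge of the rack's top shelf, on its upper side, 88 mm above the table; axes as the rack's. The shelf reaches 170 mm back and 180 mm to each side; its underside is 78 mm above the table: the carrier runs under it, but a puck not sunk in its well (top at 83 mm) does not pass
- carrier (a joint): slide of the plywood carrier (108 x 330 mm, flat top 58 mm above the table), m: 0 = fully out, near edge 3 mm beyond the deck; 0.112 = fully home under the shelf, at its stop, near edge level with the shelf's front. Moves along the rack's x, away from the robot; stays where it is left; needs about 4 N
- well_left (a point): left (+y) of the carrier's three round wells in a row, with a black floor: 91 mm in diameter, 14 mm deep, 110 mm apart. Point: centre of its floor, 44 mm above the table; axes as the rack's. A seated puck stands 11 mm above the carrier's top
- well_mid (a point): middle one of the carrier's three round wells in a row, with a black floor: 91 mm in diameter, 14 mm deep, 110 mm apart. Point: centre of its floor, 44 mm above the table; axes as the rack's. A seated puck stands 11 mm above the carrier's top
- well_right (a point): right (-y) of the carrier's three round wells in a row, with a black floor: 91 mm in diameter, 14 mm deep, 110 mm apart. Point: centre of its floor, 44 mm above the table; axes as the rack's. A seated puck stands 11 mm above the carrier's top
- lug_left (a point): blue upright lug on the left end of the carrier, for pushing or pulling it: 20 mm (x) by 38 mm (y), its top 94 mm above the table, clear of the deck's fence and of the shelf. Point: middle of the face that looks to the robot, 8 mm below the lug's top; axes as the rack's
- lug_right (a point): blue upright lug on the right end of the carrier, for pushing or pulling it: 20 mm (x) by 38 mm (y), its top 94 mm above the table, clear of the deck's fence and of the shelf. Point: middle of the face that looks to the robot, 8 mm below the lug's top; axes as the rack's
- puck_a: street-hockey puck of hard plastic, a flat disc 76 mm in diameter and 25 mm thick, 0.12 kg, orange with a thin white ring on top. Origin: centre of its underside; z is its axis. At the start it lies flat somewhere on the deck of the rack
- puck_b: street-hockey puck of hard plastic, a flat disc 76 mm in diameter and 25 mm thick, 0.12 kg, blue with a thin white ring on top. Origin: centre of its underside; z is its axis. At the start it lies flat somewhere on the deck of the rack
- puck_c: street-hockey puck of hard plastic, a flat disc 76 mm in diameter and 25 mm thick, 0.12 kg, green with a thin white ring on top. Origin: centre of its underside; z is its axis. At the start it lies flat somewhere on the deck of the rack
- jacks_bowl: bystander: steel bowl of jacks, 92 mm across, 42 mm high, on the rear of the rack's top shelf. Origin: centre of its underside
- jar: bystander: green ceramic jar with a cork-style stopper, 96 mm across, 130 mm high, on the table. Origin: centre of its underside
- softener: bystander: white bottle with a blue cap, 76 mm across, 200 mm high, on the table. Origin: centre of its underside
- brush: bystander: wooden brush 200 mm long, lying on the table
- ball_center (a point): bystander: centre of an orange silicone ball, 64 mm in diameter, in the plywood crate
Mind the look-alikes: they are no part of the job. What is shaped like the puck_c but pink or yellow is not meant.

How it is judged:
On the way:
1. all three wells hold one puck each, flat on the floor of the well (((distance between puck_a and well_left below 0.011 m and angle between puck_a's own z axis and vertical below 0.06 rad) or (distance between puck_b and well_left below 0.011 m and angle between puck_b's own z axis and vertical below 0.06 rad) or (distance between puck_c and well_left below 0.011 m and angle between puck_c's own z axis and vertical below 0.06 rad)) and ((distance between puck_a and well_mid below 0.011 m and angle between puck_a's own z axis and vertical below 0.06 rad) or (distance between puck_b and well_mid below 0.011 m and angle between puck_b's own z axis and vertical below 0.06 rad) or (distance between puck_c and well_mid below 0.011 m and angle between puck_c's own z axis and vertical below 0.06 rad)) and ((distance between puck_a and well_right below 0.011 m and angle between puck_a's own z axis and vertical below 0.06 rad) or (distance between puck_b and well_right below 0.011 m and angle between puck_b's own z axis and vertical below 0.06 rad) or (distance between puck_c and well_right below 0.011 m and angle between puck_c's own z axis and vertical below 0.06 rad))), for 0.2 s.
At the end, for the whole second after the job is handed in: Each of the three wells holds one puck, lying flat on the well's floor (within 11 mm of its centre, tilted less than 0.06 rad) and at rest, and the carrier is home to within 5 mm of its stop (slide above 0.107 m) (all of step 1 and value of joint carrier above 0.107 m and linear speed of each of puck_a, puck_b, puck_c below 0.02 m/s); the robot touches nothing.
It fails at once if a bystander (bowl, jar, bottle, brush, ball) is moved by more than 30 mm (distance of any of jacks_bowl, jar, softener, brush, ball_center from where it was at the start of the episode above 0.03 m).
It also fails if it takes over 61 s, if anything falls off the work surface, if the arm or the gripper's body presses on something with over 40 N, if the wrist force passes 120 N, or if a joint passes its speed limit or range.

### The arm

A 6-joint arm with a two-finger parallel gripper is mounted at the origin on the work surface. World frame = base frame: x ahead of the robot, y to its left, z up, the work surface at z = 0. Lengths are in m, angles in rad, forces in N, time in s.
With the tool pointing down it reaches from about 0.35 to 0.875 m from the base axis. Payload 4.2 kg.
Tool frame: the origin (TCP) lies midway between the tips of the shut fingers; the grasp point (between the pads) lies 19 mm behind it; z points along the fingers, y is the line along which they close (so a half turn about z gives the same grasp; the last joint's range is limited). The gripper opens to 87 mm and grips with 3 to 60 N. Pads are 19 mm wide; open, the fingers measure 117 mm over their backs; the gripper's body (75 mm by 190 mm) begins 51 mm behind the grasp point.
Start: joints at [-1.002, 0.385, 0.008, 0, -1.194, -0.259], TCP at [0.191, -0.595, 0.192] pointing down, gripper open.
Joint ranges: [-3.14, 3.14], [-1.21, 2.06], [-1.07, 1.41], [-3.16, 2.05], [-2.99, -0.16], [-3.1, 3.1]. Speed limits (rad/s): [2.79, 2.79, 3.14, 3.14, 3.14, 3.14].

### API

Orientations are given as a unit quaternion [x, y, z, w].
In Python, from workcell import * gives the robot as it stands.
- The arm moves only by the tool send_rows, never from a script. Its argument "commands" is a list of rows, each a list of 5 numbers: the closure, from 0 (fully open) to 1 (shut), then the shift along the tool's x, y, z in m, then the turn about the tool's z in rad. In form: [[gripper, x, y, z, spin], ...]. A call has 1 to 12 rows; each row is the pose to reach, as a shift and turn from the pose commanded when the call began, along the tool's axes at that moment; what a row does not reach only later rows make up. A row lasts 1/12 s, in which the tool goes at most 41.7 mm and 7.16 degrees, less where a joint would pass 70% of its speed; a pose out of reach is approached as far as the arm can. A call with a gripper value outside its range is refused whole. The fingers move at their own pace and stop on an object; the grip force is fixed at half the most. Time passes only in rows, so rows that repeat a pose let the fingers close. It gives the time, the measured TCP pose, the force, the opening and the grip force at its end, in the units of the state.
- state(): the state, without advancing time (a new reading comes with each control period).
- read_camera(name): name is "scene" or "side" or "wrist"; returns a dict with "image" (420x560x3 uint8, red, green, blue), "fx", "fy", "cx", "cy" (pixels), "origin" and "orientation" of the camera in the world. Camera axes: x right, y down, z forward; pixel columns grow to the right and rows downward; lengths in m; the calibration is good to about 2 mm. A picture is of the moment at which its call begins. There is no depth.
- finish_job(): hands the job in; it is judged then, once.
The state is a dict: "time": time; "q": joint angles; "qd": joint speeds; "tau": joint torques, N m; "position": TCP position; "ee_rot": TCP orientation; "ft_force": force on the tool from outside, world axes, zero at the start; "moment": the same for the moment, N m; "gripper_width": opening from 0.0 (shut) to 1.0 (fully open); "grip_force": force on a finger pad.
Only numpy, scipy, OpenCV 4.12 (cv2) and the standard library are available. Lean on these libraries where they do the work, as an engineer would, in place of code of your own. Each camera call takes 0.05 s, during which the arm holds its last target. There are 200 camera calls.

## Working session

There is one attempt and no reset: what is moved stays moved. The work goes in short steps, Python scripts to look and compute and a tool call to move; the robot and the scene stay as the last step left them, time stands still between calls to the robot, and variables do not carry over. Pictures are saved under pics/ and viewed, at most 10 in all, crops included, and the job is handed in when it is done.

Besides the shell and the picture viewer there is one more tool, called after ">>>" as name(argument=value, ...), one argument or row to a line, values as JSON. send_rows: Moves the arm, as the interface text tells. Its arguments: {"type":"object","properties":{"commands":{"type":"array"}},"required":["commands"]}

```bash
mkdir -p pics; cat > h.py <<'E'
from workcell import *
import numpy as np, cv2
from scipy.spatial.transform import Rotation as R
def snap(n,f):
    c=read_camera(n); cv2.imwrite('pics/'+f,cv2.cvtColor(c['image'],cv2.COLOR_RGB2BGR)); return c
def p2w(c,u,v,z):
    d=R.from_quat(c['orientation']).apply([(u-c['cx'])/c['fx'],(v-c['cy'])/c['fy'],1]); o=np.array(c['origin'])
    return o+d*(z-o[2])/d[2]
def w2p(c,p):
    q=R.from_quat(c['orientation']).inv().apply(np.array(p)-c['origin']); return q[0]/q[2]*c['fx']+c['cx'],q[1]/q[2]*c['fy']+c['cy']
E
python3 - <<'E'
from h import *
for n in('scene','side'):
    c=snap(n,n+'1.png'); print(n,c['origin'],c['orientation'],c['fx'],c['cx'],c['cy'])
s=state(); print(s['time'],s['position'],s['ee_rot'],R.from_quat(s['ee_rot']).as_matrix().round(3))
E
```

```text
scene [ 1.39099906 -0.2436123   1.43256982] [ 0.77326908  0.56104777 -0.1750481  -0.23798843] 460.0311821571578 277.4335308188532 217.63689442269776
side [-0.17486285  0.88280678  0.76903024] [-0.30532694  0.81920448 -0.45894084  0.15828069] 470.6627067326999 286.27092003155735 206.47977922157176
0.1 [ 0.19034868 -0.59469145  0.1907743 ] [-1.54215703e-01  9.88036720e-01  9.51108710e-04 -2.28827153e-04] [[-0.952 -0.305 -0.001]
 [-0.305  0.952  0.002]
 [ 0.     0.002 -1.   ]]
```

View pics/scene1.png

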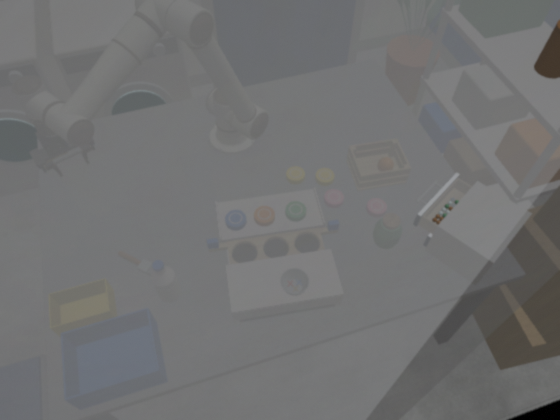

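View pics/side1.png

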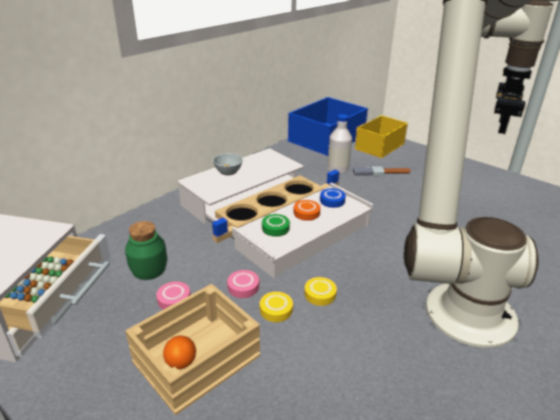

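The scene view is hazy. On the rack it shows blue (235,219), orange (264,215) and green (296,211) discs. The side view shows the same discs at (333,197), (307,209) and (276,224). The pink discs (243,283 and 173,294) and yellow discs (276,306 and 320,290) lie on the table, so they are look-alikes. The three pucks meant are the ones on the white deck, and an enlarged crop will confirm it.

```bash
python3 - <<'E'
import cv2,numpy as np
a=cv2.imread('pics/scene1.png')[170:320,190:360]
a=cv2.normalize(a.astype(float),None,0,255,cv2.NORM_MINMAX).astype('uint8')
b=cv2.imread('pics/side1.png')[140:270,170:385]
a=cv2.resize(a,None,fx=2.2,fy=2.2,interpolation=3);b=cv2.resize(b,None,fx=1.9,fy=1.9,interpolation=3)
H=np.zeros((max(a.shape[0],b.shape[0]),a.shape[1]+b.shape[1],3),'uint8');H[:a.shape[0],:a.shape[1]]=a;H[:b.shape[0],a.shape[1]:]=b
cv2.imwrite('pics/crop.png',H);print(H.shape)
from h import *
# segmentation in the side image
c=read_camera('side');d=read_camera('scene')
def seg(im,lo,hi,box,mn):
    h=cv2.cvtColor(im,cv2.COLOR_RGB2HSV); m=cv2.inRange(h,lo,hi); k=np.zeros_like(m);x0,y0,x1,y1=box;k[y0:y1,x0:x1]=m[y0:y1,x0:x1]
    n,l,s,ce=cv2.connectedComponentsWithStats(k)
    return [(s[i][:5].tolist(),ce[i].round(1).tolist()) for i in range(1,n) if s[i][4]>mn]
box=(170,140,385,270)
for nm,lo,hi in(('blue',(105,120,60),(130,255,255)),('orange',(3,190,100),(13,255,255)),('green',(60,120,40),(90,255,255)),('black',(0,0,0),(180,255,40))):
    for s,ce in seg(c['image'],lo,hi,box,25): print('side',nm,s,ce,p2w(c,*ce,.085).round(3),p2w(c,*ce,.044).round(3))
E
```

```text
(330, 782, 3)
side blue [288, 140, 41, 15, 348] [313.5, 144.8] [ 0.716 -0.34   0.085] [ 0.769 -0.413  0.044]
side blue [327, 170, 12, 13, 126] [332.4, 176.0] [ 0.533 -0.196  0.085] [ 0.575 -0.261  0.044]
side blue [321, 189, 24, 18, 330] [332.2, 197.7] [ 0.457 -0.089  0.085] [ 0.495 -0.147  0.044]
side blue [212, 218, 15, 18, 205] [219.4, 226.5] [0.588 0.224 0.085] [0.633 0.184 0.044]
side orange [295, 202, 24, 17, 199] [306.1, 212.9] [0.463 0.024 0.085] [ 0.501 -0.027  0.044]
side orange [302, 203, 11, 6, 49] [306.6, 205.5] [ 0.485 -0.007  0.085] [ 0.524 -0.06   0.044]
side green [263, 216, 26, 20, 260] [275.1, 227.8] [0.478 0.133 0.085] [0.517 0.088 0.044]
side green [270, 218, 12, 6, 65] [275.4, 220.5] [0.5   0.107 0.085] [0.54  0.061 0.044]
side black [287, 185, 24, 8, 142] [298.5, 188.5] [ 0.561 -0.065  0.085] [ 0.605 -0.122  0.044]
side black [259, 197, 25, 9, 167] [271.2, 200.5] [0.575 0.039 0.085] [ 0.62  -0.011  0.044]
side black [228, 209, 27, 10, 211] [241.3, 213.5] [0.59  0.143 0.085] [0.635 0.098 0.044]
```

View pics/crop.png

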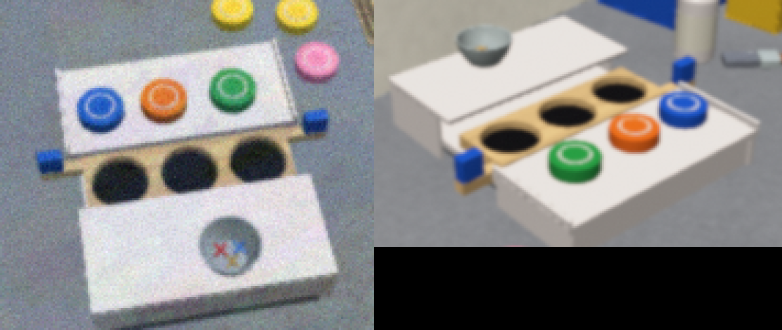

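The crop confirms it: blue, orange and green pucks with white rings lie on the white deck, the three empty black wells are between deck and shelf, and the blue lugs are at both ends. The bowl is on the rear of the shelf. I'll fit the rack pose from both cameras next.

```bash
cat > fit.py <<'E'
from h import *
from scipy.optimize import least_squares
c=read_camera('side');d=read_camera('scene')
S=lambda u,v:(u/2.2+190,v/2.2+170)
T=lambda u,v:((u-374)/1.9+170,v/1.9+140)
# rack-frame points observed: (cam,pix,local point)
obs=[]
for (u,v),y in zip([(120,181),(189,171),(258,161)],[-.11,0,.11]): obs.append((d,S(u,v),(.057,y,.055)))
for (u,v),y in zip([(298.5,188.5),(271.2,200.5),(241.3,213.5)],[-.11,0,.11]): obs.append((c,(u,v),(.057,y,.055)))
# shelf front corners upper side (far lip), deck near corners
obs+=[(d,S(80,209),(.115,-.18,.088)),(d,S(311,176),(.115,.18,.088)),(c,T(444,122),(.115,.18,.088))]
obs+=[(d,S(60,72),(-.165,-.182,.06)),(d,S(276,45),(-.165,.182,.06))]
def loc(p,q): 
    r=R.from_euler('z',p[2]).apply(q); return r+[p[0],p[1],0]
def res(p):
    return np.concatenate([np.subtract(w2p(k,loc(p,q+np.array([p[3] if q[2]==.088 else 0,0,0]))),uv) for k,uv,q in obs])
f=least_squares(res,[.55,0,-.1,0],loss='soft_l1');p=f.x
print(p.round(4));print(res(p).reshape(-1,2).round(1).tolist())
inv=lambda w:R.from_euler('z',-p[2]).apply(np.array(w)-[p[0],p[1],0])
for n,a,b in(('blue',(101,109),(684,109)),('orange',(163,101),(635,131)),('green',(233,90),(575,160))):
    f2=least_squares(lambda g:np.concatenate([np.subtract(w2p(d,[*g,.0725]),S(*a)),np.subtract(w2p(c,[*g,.0725]),T(*b))]),[.5,0])
    print(n,f2.x.round(4),'rack',inv([*f2.x,0]).round(4),f2.fun.round(1))
for n,a,b in(('lugR',(50,161),(684,70)),('lugL',(316,122),(468,165))):
    f2=least_squares(lambda g:np.concatenate([np.subtract(w2p(d,[*g,.076]),S(*a)),np.subtract(w2p(c,[*g,.076]),T(*b))]),[.5,0])
    print(n,f2.x.round(4),'rack',inv([*f2.x,0]).round(4),f2.fun.round(1))
im=[]
import itertools
for k in(c,d):
    g=cv2.cvtColor(k['image'],cv2.COLOR_RGB2BGR)
    if k is d: g=cv2.normalize(g.astype(float),None,0,255,cv2.NORM_MINMAX).astype('uint8')
    x0,y0=(170,140) if k is c else (190,170)
    g=cv2.resize(g[y0:y0+150,x0:x0+190],None,fx=2,fy=2,interpolation=3)
    P=lambda q:tuple(np.round((np.array(w2p(k,loc(p,q)))-[x0,y0])*2).astype(int))
    t=np.linspace(0,2*np.pi,40)
    for y in(-.11,0,.11): cv2.polylines(g,[np.array([P((.057+.0455*np.cos(a),y+.0455*np.sin(a),.058)) for a in t])],1,(0,255,255),1)
    cv2.polylines(g,[np.array([P(q) for q in((0,-.182,.06),(0,.182,.06),(-.165,.182,.06),(-.165,-.182,.06))])],1,(0,0,255),1)
    cv2.polylines(g,[np.array([P(q) for q in((.115,-.18,.088),(.115,.18,.088),(.285,.18,.088),(.285,-.18,.088))])],1,(255,0,255),1)
    im.append(g)
cv2.imwrite('pics/fit.png',np.hstack(im))
E
python3 fit.py
```

```text
[ 0.5547  0.0087 -0.1498  0.0007]
[[0.3, -0.4], [0.3, -0.4], [0.0, -0.4], [0.0, -0.3], [-0.4, -0.6], [-0.8, -0.8], [-1.0, 0.1], [0.2, -0.5], [0.1, -1.7], [0.7, -0.1], [-1.2, -0.8]]
blue [ 0.4661 -0.1064] rack [-0.0704 -0.127   0.    ] [-0.6  0.1 -0.4  0.6]
orange [ 0.4827 -0.0065] rack [-0.0689 -0.0258  0.    ] [-0.7  0.1 -0.4  0.7]
green [0.498  0.1088] rack [-0.071   0.0905  0.    ] [-0.8  0.3 -0.4  0.7]
lugR [ 0.5377 -0.2069] rack [ 0.0153 -0.2158  0.    ] [-0.3 -0.3 -0.3 -0. ]
lugL [0.5984 0.216 ] rack [0.0122 0.2114 0.    ] [-0.4 -0.5 -0.4 -0.3]
```

View pics/fit.png

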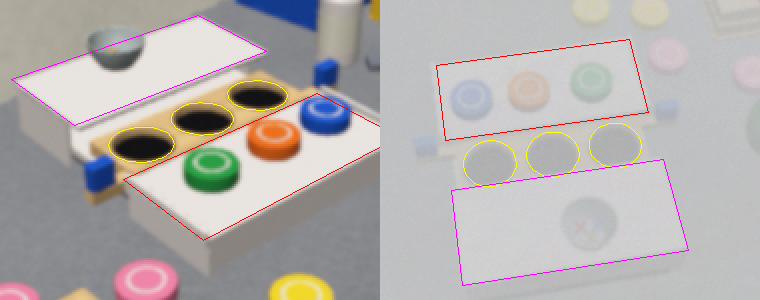

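The overlay matches well: deck red, well rims yellow, shelf magenta. My plan is to push each puck with two half-open fingers so it nests between them, in the order green, orange, blue. I'll check the bystanders and work out the first move.

```bash
cat >> h.py <<'E'
P=np.array([.5547,.0087,-.1498])
RZ=R.from_euler('z',P[2])
def r2w(x,y,z): return RZ.apply([x,y,z])+[P[0],P[1],0]
def rack(w): return RZ.inv().apply(np.array(w)-[P[0],P[1],0])
def rep(*targets):
    s=state(); A=R.from_quat(s['ee_rot']); yw=np.arctan2(*A.as_matrix()[[1,0],1])
    print('t',round(s['time'],2),'rack',rack(s['position']).round(4),'spin to go',round(yw-(np.pi/2+P[2]),3),'F',np.round(s['ft_force'],1),'w',round(s['gripper_width'],3))
    for t in targets: print(t,'tool shift',A.inv().apply(r2w(*t)-s['position']).round(4))
E
python3 - <<'E'
from h import *
rep((-.138,.0905,.2),(-.138,.0905,.064))
c=read_camera('side')
for n,u,v,z in(('bottle base',340,170,0),('bottle top',342,122,.2),('jar base',147,270,0)): w=p2w(c,u,v,z); print(n,w.round(3),rack(w).round(3))
E
```

```text
t 0.3 rack [-0.27   -0.6513  0.1914] spin to go 0.46 F [ 0.4  0.1 -0.5] w 0.998
(-0.138, 0.0905, 0.2) tool shift [-0.4474  0.6063 -0.0082]
(-0.138, 0.0905, 0.064) tool shift [-0.4474  0.6062  0.1278]
bottle base [ 0.627 -0.385  0.   ] [ 0.13  -0.379  0.   ]
bottle top [ 0.606 -0.338  0.2  ] [ 0.102 -0.335  0.2  ]
jar base [0.675 0.396 0.   ] [0.061 0.401 0.   ]
```

>>> send_rows(
  commands=[
    [0.54, -0.025, 0.034, -0.01, 0.05],
    [0.54, -0.05, 0.067, -0.01, 0.1],
    [0.54, -0.075, 0.101, -0.01, 0.15],
    [0.54, -0.1, 0.135, -0.01, 0.2],
    [0.54, -0.125, 0.169, -0.01, 0.25],
    [0.54, -0.15, 0.203, -0.01, 0.3],
    [0.54, -0.175, 0.237, -0.01, 0.35],
    [0.54, -0.2, 0.271, -0.01, 0.4],
    [0.54, -0.223, 0.303, -0.01, 0.44],
    [0.54, -0.223, 0.303, -0.01, 0.46],
    [0.54, -0.223, 0.303, -0.01, 0.46],
  ],
)

```text
time: 1.27
position: [0.3115, -0.2366, 0.2023]
ee_rot: [0.072, 0.997, -0.0, 0.001]
ft_force: [0.0, 0.4, 0.3]
gripper_width: 0.469
grip_force: 0.0
```

```bash
python3 -c "
from h import *
rep((-.138,.0905,.12),(-.138,.0905,.064))"
```

```text
t 1.27 rack [-0.2039 -0.2789  0.2023] spin to go 0.005 F [0.  0.4 0.3] w 0.469
(-0.138, 0.0905, 0.12) tool shift [-0.0677  0.369   0.0824]
(-0.138, 0.0905, 0.064) tool shift [-0.0676  0.369   0.1384]
```

>>> send_rows(
  commands=[
    [0.54, -0.007, 0.038, 0.02, 0.005],
    [0.54, -0.014, 0.076, 0.04, 0.005],
    [0.54, -0.021, 0.114, 0.06, 0.005],
    [0.54, -0.028, 0.152, 0.07, 0.005],
    [0.54, -0.035, 0.19, 0.08, 0.005],
    [0.54, -0.042, 0.228, 0.08, 0.005],
    [0.54, -0.049, 0.266, 0.08, 0.005],
    [0.54, -0.056, 0.304, 0.08, 0.005],
    [0.54, -0.063, 0.342, 0.08, 0.005],
    [0.54, -0.066, 0.369, 0.08, 0.005],
    [0.54, -0.066, 0.369, 0.08, 0.005],
  ],
)

```text
time: 2.18
position: [0.4342, 0.1195, 0.1219]
ee_rot: [0.076, 0.997, 0.001, 0.001]
ft_force: [1.1, -0.3, -0.1]
gripper_width: 0.458
grip_force: 0.0
```

```bash
python3 -c "
from h import *
rep((-.138,.0905,.064),(.014,.110,.064))
snap('wrist','w1.png')"
```

```text
t 2.18 rack [-0.1357  0.0916  0.1219] spin to go -0.002 F [ 1.1 -0.3 -0.1] w 0.458
(-0.138, 0.0905, 0.064) tool shift [ 0.0024 -0.0012  0.0579]
(0.014, 0.11, 0.064) tool shift [-0.1495  0.0187  0.0583]
```

View pics/w1.png

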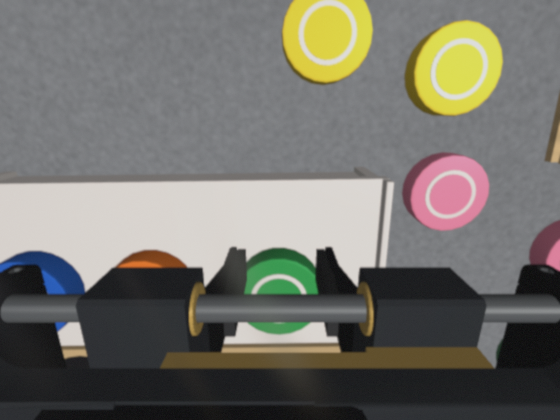

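The wrist view shows the two fingers (235 and 325, about 260) centred on the green puck (278,290). Next I descend and push it.

>>> send_rows(
  commands=[
    [0.54, 0.002, -0.001, 0.025, 0],
    [0.54, 0.002, -0.001, 0.045, 0],
    [0.54, 0.002, -0.001, 0.057, 0],
    [0.54, 0.002, -0.001, 0.057, 0],
    [0.54, -0.01, 0.001, 0.058, 0],
    [0.54, -0.022, 0.002, 0.058, 0],
    [0.54, -0.034, 0.004, 0.058, 0],
    [0.54, -0.046, 0.006, 0.058, 0],
    [0.54, -0.058, 0.008, 0.058, 0],
    [0.54, -0.07, 0.009, 0.058, 0],
    [0.54, -0.08, 0.01, 0.058, 0],
    [0.54, -0.08, 0.01, 0.058, 0],
  ],
)

```text
time: 3.23
position: [0.514, 0.1131, 0.0645]
ee_rot: [0.078, 0.997, 0.0, 0.001]
ft_force: [0.6, 0.1, 0.6]
gripper_width: 0.459
grip_force: 0.0
```

```bash
python3 -c "
from h import *
rep((.014,.110,.064))
c=snap('side','s2.png');g=cv2.imread('pics/s2.png')[150:270,190:370]
cv2.imwrite('pics/s2c.png',cv2.resize(g,None,fx=3,fy=3,interpolation=3))"
```

```text
t 3.23 rack [-0.0558  0.0971  0.0645] spin to go -0.007 F [0.6 0.1 0.6] w 0.459
(0.014, 0.11, 0.064) tool shift [-0.0697  0.0134  0.0006]
```

View pics/s2c.png

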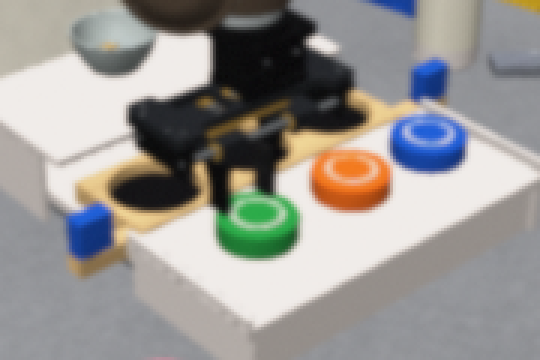

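```bash
python3 -c "
from h import *
rep()
s=state();c=read_camera('side')
print(w2p(c,s['position']),w2p(c,r2w(-.0558,.0971-.02,.0645)),w2p(c,r2w(-.0558,.0971+.02,.0645)),'puck',w2p(c,r2w(-.071,.0905,.0725)))
d=read_camera('scene')
print(s['q'],w2p(d,s['position']))
g=cv2.cvtColor(d['image'],cv2.COLOR_RGB2BGR)
g=cv2.normalize(g.astype(float),None,0,255,cv2.NORM_MINMAX).astype('uint8')[150:320,190:360]
h=cv2.resize(g,None,fx=3,fy=3,interpolation=3)
cv2.imwrite('pics/d2.png',h)"
```

```text
t 3.28 rack [-0.0573  0.0968  0.0641] spin to go -0.007 F [ 0.1 -0.  -0.7] w 0.461
(np.float64(270.2308465130009), np.float64(226.1751042896389)) (np.float64(275.5460296661314), np.float64(223.1595517469131)) (np.float64(263.9025380909431), np.float64(228.562102978498)) puck (np.float64(275.3974879520335), np.float64(224.9395250482896))
[ 5.26449967e-01  3.49355602e-01 -4.08816414e-01  5.32890030e-05
 -8.12026917e-01 -2.25448267e+00] (np.float64(297.4932259369413), np.float64(215.33415991708446))
```

View pics/d2.png

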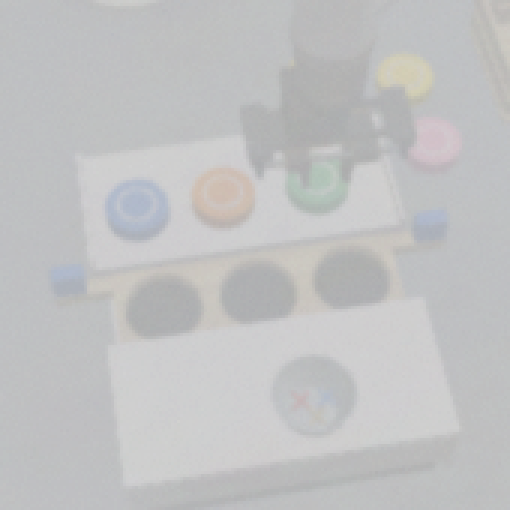

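```bash
python3 -c "
from h import *
from scipy.optimize import least_squares
c=read_camera('side');d=read_camera('scene')
for a,b in(((305,209.3),(262.7,220.7)),((291.7,210),(279,214)),((298.3,209.6),(271,217.5))):
  f=least_squares(lambda g:np.concatenate([np.subtract(w2p(d,g),a),np.subtract(w2p(c,g),b)]),[.5,0.1,.08]);print(rack(f.x).round(4),f.fun.round(1))
rep((-.138,.0905,.064))
"
```

```text
[-0.0588  0.1234  0.0935] [-0. -0. -0.  0.]
[-0.0636  0.0738  0.0958] [-0.6 -0.3 -0.5  0.1]
[-0.0616  0.0986  0.0943] [-0.3 -0.1 -0.2  0.1]
t 3.48 rack [-0.0589  0.0971  0.0639] spin to go -0.006 F [-0.5 -0.4 -0.3] w 0.461
(-0.138, 0.0905, 0.064) tool shift [ 0.0791 -0.007  -0.0001]
```

The half-open fingertips are about 28 mm higher than the TCP, because the fingers swing on a linkage, so they passed over the puck without touching it. I'll back off, then find the tip height.

>>> send_rows(
  commands=[
    [0.54, 0.02, -0.002, 0, 0],
    [0.54, 0.05, -0.004, 0, 0],
    [0.54, 0.079, -0.007, 0, 0],
    [0.54, 0.079, -0.007, 0, 0],
  ],
)

```text
time: 3.82
position: [0.4264, 0.1173, 0.0632]
ee_rot: [0.077, 0.997, -0.001, -0.003]
ft_force: [-1.3, -0.6, -0.1]
gripper_width: 0.462
grip_force: 0.0
```

```bash
python3 -c "
from h import *
rep()
c=snap('side','s3.png');d=snap('scene','d3.png')
d3=cv2.imread('pics/d3.png');d3=cv2.normalize(d3.astype(float),None,0,255,cv2.NORM_MINMAX).astype('uint8')
u,v=map(int,w2p(c,r2w(-.138,.09,.08)));a=cv2.imread('pics/s3.png')[v-45:v+30,u-40:u+40];print('side off',u-40,v-45)
U,V=map(int,w2p(d,r2w(-.138,.09,.08)));b=d3[V-45:V+30,U-40:U+40];print('scene off',U-40,V-45)
cv2.imwrite('pics/t3.png',cv2.resize(np.hstack([a,b]),None,fx=5,fy=5,interpolation=3))"
```

```text
t 3.82 rack [-0.1431  0.0882  0.0632] spin to go -0.005 F [-1.3 -0.6 -0.1] w 0.462
side off 252 188
scene off 251 150
```

View pics/t3.png

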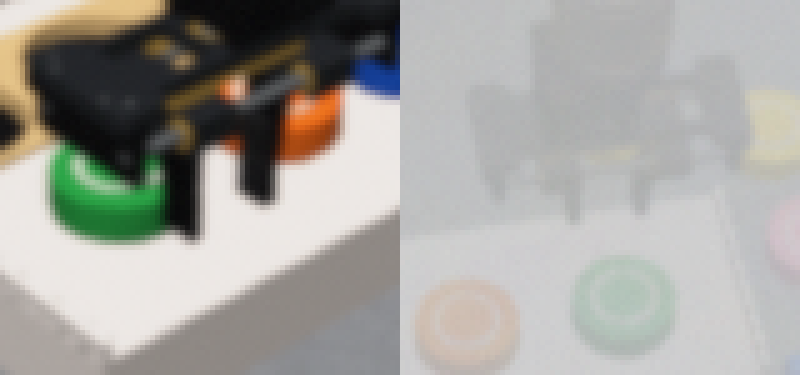

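```bash
python3 -c "
from h import *
from scipy.optimize import least_squares
c=read_camera('side');d=read_camera('scene')
for a,b in(((299,192.6),(289.6,235.6)),((285.6,194.4),(304,228.4)),((292.3,193.5),(296.8,232))):
  f=least_squares(lambda g:np.concatenate([np.subtract(w2p(d,g),a),np.subtract(w2p(c,g),b)]),[.5,0.1,.08]);print(rack(f.x).round(4),f.fun.round(1))
rep()
"
```

```text
[-0.1457  0.1117  0.0876] [-1.8 -0.9 -1.3  0.4]
[-0.1455  0.0623  0.0876] [-1.7 -0.9 -1.2  0.4]
[-0.1455  0.0871  0.0875] [-1.7 -0.9 -1.3  0.4]
t 4.02 rack [-0.1367  0.0916  0.0643] spin to go -0.005 F [-0.4  0.9 -0.3] w 0.46
```

>>> send_rows(
  commands=[
    [0.54, 0.001, -0.001, 0.008, -0.005],
    [0.54, 0.001, -0.001, 0.013, -0.005],
    [0.54, 0.001, -0.001, 0.016, -0.005],
    [0.54, 0.001, -0.001, 0.018, -0.005],
    [0.54, 0.001, -0.001, 0.018, -0.005],
  ],
)

```text
time: 4.43
position: [0.4311, 0.118, 0.0449]
ee_rot: [0.075, 0.997, -0.001, -0.001]
ft_force: [0.6, -0.3, -0.1]
gripper_width: 0.464
grip_force: 0.0
```

>>> send_rows(
  commands=[
    [0.54, 0, 0, 0.001, 0],
    [0.54, 0, 0, 0.002, 0],
    [0.54, 0, 0, 0.003, 0],
    [0.54, 0, 0, 0.003, 0],
  ],
)

```text
time: 4.77
position: [0.4313, 0.1183, 0.0427]
ee_rot: [0.075, 0.997, -0.0, -0.0]
ft_force: [0.6, 0.3, 0.1]
gripper_width: 0.464
grip_force: 0.0
```

>>> send_rows(
  commands=[
    [0.54, 0, 0, 0.001, 0],
    [0.54, 0, 0, 0.002, 0],
    [0.54, 0, 0, 0.003, 0],
    [0.54, 0, 0, 0.003, 0],
  ],
)

```text
time: 5.1
position: [0.4312, 0.1182, 0.0396]
ee_rot: [0.075, 0.997, -0.0, -0.0]
ft_force: [-0.2, -0.1, -0.1]
gripper_width: 0.458
grip_force: 0.0
```

>>> send_rows(
  commands=[
    [0.54, 0, 0, 0.001, 0],
    [0.54, 0, 0, 0.002, 0],
    [0.54, 0, 0, 0.003, 0],
    [0.54, 0, 0, 0.003, 0],
  ],
)

```text
time: 5.43
position: [0.4312, 0.1182, 0.0365]
ee_rot: [0.075, 0.997, -0.0, -0.0]
ft_force: [0.1, 0.2, -1.1]
gripper_width: 0.46
grip_force: 0.0
```

>>> send_rows(
  commands=[
    [0.54, 0, 0, 0.001, 0],
    [0.54, 0, 0, 0.002, 0],
    [0.54, 0, 0, 0.002, 0],
  ],
)

```text
time: 5.68
position: [0.4312, 0.1182, 0.0346]
ee_rot: [0.075, 0.997, -0.0, -0.0]
ft_force: [0.7, -0.4, -1.0]
gripper_width: 0.459
grip_force: 0.0
```

>>> send_rows(
  commands=[
    [0.54, 0, 0, 0.001, 0],
    [0.54, 0, 0, 0.002, 0],
    [0.54, 0, 0, 0.002, 0],
  ],
)

```text
time: 5.93
position: [0.4312, 0.1182, 0.0326]
ee_rot: [0.075, 0.997, -0.0, -0.0]
ft_force: [-0.0, -0.3, -0.2]
gripper_width: 0.46
grip_force: 0.0
```

>>> send_rows(
  commands=[
    [0.54, 0, 0, 0.001, 0],
    [0.54, 0, 0, 0.002, 0],
    [0.54, 0, 0, 0.002, 0],
  ],
)

```text
time: 6.18
position: [0.4312, 0.1182, 0.0306]
ee_rot: [0.075, 0.997, -0.0, -0.0]
ft_force: [-0.1, 0.2, -0.0]
gripper_width: 0.462
grip_force: 0.0
```

```bash
python3 -c "
from h import *
rep()
c=snap('side','s4.png');d=snap('scene','d4.png')
d3=cv2.imread('pics/d4.png');d3=cv2.normalize(d3.astype(float),None,0,255,cv2.NORM_MINMAX).astype('uint8')
a=cv2.imread('pics/s4.png')[188:263,252:332];b=d3[150:225,251:331]
cv2.imwrite('pics/t4.png',cv2.resize(np.hstack([a,b]),None,fx=5,fy=5,interpolation=3))"
```

```text
t 6.18 rack [-0.1384  0.0899  0.0306] spin to go -0.0 F [-0.1  0.2 -0. ] w 0.462
```

View pics/t4.png

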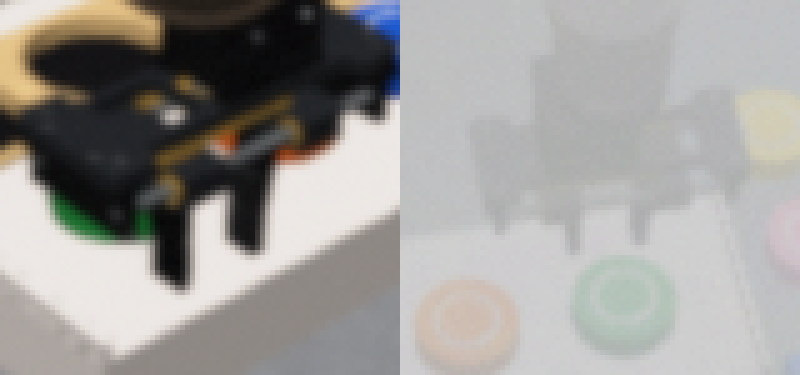

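```bash
python3 -c "
from h import *
from scipy.optimize import least_squares
c=read_camera('side');d=read_camera('scene')
S=lambda u,v:(u/5+252,v/5+188);D=lambda u,v:((u-400)/5+251,v/5+150)
for a,b in((D(640,243),S(180,287)),(D(573,251),S(257,250))):
  f=least_squares(lambda g:np.concatenate([np.subtract(w2p(d,g),a),np.subtract(w2p(c,g),b)]),[.5,0.1,.08]);print(rack(f.x).round(4),f.fun.round(1))
  print([rack(p2w(c,*b,z)).round(3) for z in(.06,.065,.07)],[rack(p2w(d,*a,z)).round(3) for z in (.06,.065,.07)])
w=read_camera('wrist');s=state();print(R.from_quat(s['ee_rot']).inv().apply(np.array(w['origin'])-s['position']).round(3))
"
```

```text
[-0.1417  0.1123  0.0555] [-1.7 -0.8 -1.3  0.3]
[array([-0.147,  0.113,  0.06 ]), array([-0.152,  0.118,  0.065]), array([-0.157,  0.122,  0.07 ])] [array([-0.133,  0.117,  0.06 ]), array([-0.13 ,  0.116,  0.065]), array([-0.126,  0.115,  0.07 ])]
[-0.1433  0.0613  0.0557] [-1.9 -1.  -1.4  0.4]
[array([-0.149,  0.061,  0.06 ]), array([-0.154,  0.066,  0.065]), array([-0.159,  0.071,  0.07 ])] [array([-0.134,  0.067,  0.06 ]), array([-0.131,  0.066,  0.065]), array([-0.127,  0.065,  0.07 ])]
[ 0.084 -0.001 -0.193]
```

>>> send_rows(
  commands=[
    [0.54, 0, 0, 0.001, 0],
    [0.54, 0, 0, 0.002, 0],
    [0.54, 0, 0, 0.002, 0],
  ],
)

```text
time: 6.68
position: [0.4315, 0.1184, 0.0296]
ee_rot: [0.075, 0.997, -0.0, 0.0]
ft_force: [-3.0, 0.1, 9.3]
gripper_width: 0.459
grip_force: 4.0
```

>>> send_rows(
  commands=[
    [0.54, 0, 0, 0.001, 0],
    [0.54, 0, 0, 0.002, 0],
    [0.54, 0, 0, 0.002, 0],
  ],
)

```text
time: 6.93
position: [0.4316, 0.1184, 0.0295]
ee_rot: [0.074, 0.997, -0.0, 0.0]
ft_force: [-8.4, 0.4, 24.8]
gripper_width: 0.46
grip_force: 12.4
```

Contact with the deck comes at TCP z = 0.030, so the tips are 30 mm behind the TCP. I'll raise to 4.5 mm above the deck and push green.

>>> send_rows(
  commands=[
    [0.54, 0, 0, -0.008, 0],
    [0.54, 0, 0, -0.008, 0],
    [0.54, -0.012, 0.002, -0.008, 0],
    [0.54, -0.024, 0.003, -0.008, 0],
    [0.54, -0.036, 0.005, -0.008, 0],
    [0.54, -0.048, 0.006, -0.008, 0],
    [0.54, -0.06, 0.008, -0.008, 0],
    [0.54, -0.072, 0.01, -0.008, 0],
    [0.54, -0.084, 0.011, -0.008, 0],
    [0.54, -0.094, 0.013, -0.008, 0],
    [0.54, -0.1, 0.014, -0.008, 0],
    [0.54, -0.1, 0.014, -0.008, 0],
  ],
)

```text
time: 7.93
position: [0.5335, 0.1173, 0.0343]
ee_rot: [0.075, 0.997, 0.0, 0.0]
ft_force: [-0.5, 0.5, 0.8]
gripper_width: 0.457
grip_force: 0.0
```

```bash
cat >> h.py <<'E'
HS={'blue':((105,120,60),(130,255,255)),'orange':((3,170,100),(14,255,255)),'green':((55,100,40),(90,255,255))}
def puck(c,n,z=.0725,box=(205,175,350,250)):
    m=cv2.inRange(cv2.cvtColor(c['image'],cv2.COLOR_RGB2HSV),*HS[n]);k=np.zeros_like(m);x0,y0,x1,y1=box;k[y0:y1,x0:x1]=m[y0:y1,x0:x1]
    N,l,s,ce=cv2.connectedComponentsWithStats(cv2.morphologyEx(k,cv2.MORPH_CLOSE,np.ones((5,5))))
    for i in range(1,N):
        if s[i][4]>60: u,v=s[i][0]+s[i][2]/2-.5,s[i][1]+s[i][3]/2-.5;print(n,s[i].tolist(),'rack',rack(p2w(c,u,v,z)).round(4))
E
python3 -c "
from h import *
rep((.013,.11,.0345))
c=snap('side','s5.png')
for n in HS:puck(c,n)"
```

```text
t 7.93 rack [-0.0372  0.1042  0.0343] spin to go -0.001 F [-0.5  0.5  0.8] w 0.457
(0.013, 0.11, 0.0345) tool shift [-0.0502  0.0058 -0.0002]
blue [327, 175, 12, 8, 84] rack [ 0.0127 -0.2118  0.0725]
blue [321, 189, 24, 18, 374] rack [-0.0679 -0.1285  0.0725]
blue [212, 218, 15, 18, 203] rack [0.0168 0.2087 0.0725]
orange [294, 201, 25, 19, 371] rack [-0.0685 -0.0224  0.0725]
green [259, 209, 10, 15, 100] rack [-0.0176  0.0877  0.0725]
green [240, 212, 14, 13, 114] rack [0.0036 0.1291 0.0725]
```

>>> send_rows(
  commands=[
    [0.54, -0.01, 0.001, 0, 0],
    [0.54, -0.02, 0.003, 0, 0],
    [0.54, -0.03, 0.004, 0, 0],
    [0.54, -0.038, 0.005, 0, 0],
    [0.54, -0.044, 0.006, 0, 0],
    [0.54, -0.049, 0.006, 0, 0],
    [0.54, -0.049, 0.006, 0, 0],
    [0.54, -0.049, 0.006, 0, 0],
  ],
)

```text
time: 8.65
position: [0.5818, 0.1157, 0.0346]
ee_rot: [0.075, 0.997, 0.0, 0.0]
ft_force: [-0.7, 0.5, 1.1]
gripper_width: 0.463
grip_force: 0.0
```

```bash
python3 -c "
from h import *
rep()"
```

```text
t 8.65 rack [0.0108 0.1098 0.0346] spin to go -0.001 F [-0.7  0.5  1.1] w 0.463
```

>>> send_rows(
  commands=[
    [0.54, 0.01, 0, 0, 0],
    [0.54, 0.03, 0, -0.02, 0],
    [0.54, 0.06, 0, -0.05, 0],
    [0.54, 0.1, -0.03, -0.065, 0],
    [0.54, 0.13, -0.065, -0.065, 0],
    [0.54, 0.151, -0.1, -0.065, 0],
    [0.54, 0.151, -0.136, -0.065, 0],
    [0.54, 0.151, -0.136, -0.065, 0],
    [0.54, 0.151, -0.136, -0.065, 0],
  ],
)

```text
time: 9.4
position: [0.4099, 0.0022, 0.1001]
ee_rot: [0.076, 0.997, 0.0, 0.0]
ft_force: [0.1, 0.3, 0.2]
gripper_width: 0.458
grip_force: 0.0
```

```bash
python3 -c "
from h import *
rep((-.138,-.025,.0345))
c=snap('side','s6.png')
puck(c,'green',.0565);puck(c,'orange');puck(c,'blue')
cv2.imwrite('pics/s6c.png',cv2.resize(cv2.imread('pics/s6.png')[150:270,190:370],None,fx=3,fy=3,interpolation=3))"
```

```text
t 9.4 rack [-0.1423 -0.028   0.1001] spin to go -0.003 F [0.1 0.3 0.2] w 0.458
(-0.138, -0.025, 0.0345) tool shift [-0.0042  0.003   0.0656]
green [228, 204, 27, 16, 356] rack [0.0595 0.1066 0.0565]
orange [294, 201, 26, 19, 391] rack [-0.0694 -0.0234  0.0725]
blue [326, 187, 19, 20, 262] rack [-0.0685 -0.1382  0.0725]
blue [212, 218, 15, 18, 203] rack [0.0168 0.2087 0.0725]
```

Green sits at about (0.060, 0.107), matching the left well. Orange is next.

>>> send_rows(
  commands=[
    [0.54, -0.002, 0.003, 0.03, 0],
    [0.54, -0.002, 0.003, 0.055, 0],
    [0.54, -0.002, 0.003, 0.065, 0],
    [0.54, -0.014, 0.005, 0.065, 0],
    [0.54, -0.026, 0.007, 0.065, 0],
    [0.54, -0.038, 0.009, 0.065, 0],
    [0.54, -0.05, 0.011, 0.065, 0],
    [0.54, -0.062, 0.013, 0.065, 0],
    [0.54, -0.074, 0.015, 0.065, 0],
    [0.54, -0.086, 0.017, 0.065, 0],
    [0.54, -0.098, 0.02, 0.065, 0],
    [0.54, -0.105, 0.021, 0.065, 0],
  ],
)

```text
time: 10.45
position: [0.5207, 0.0104, 0.0343]
ee_rot: [0.074, 0.997, -0.0, 0.0]
ft_force: [-0.6, 0.2, 0.4]
gripper_width: 0.459
grip_force: 0.4
```

```bash
python3 -c "
from h import *
rep((.012,0,.0345))
c=snap('side','s7.png')
for n in HS:puck(c,n)"
```

```text
t 10.45 rack [-0.0338 -0.0034  0.0343] spin to go 0.001 F [-0.6  0.2  0.4] w 0.459
(0.012, 0, 0.0345) tool shift [-0.0458  0.0033 -0.0002]
blue [326, 175, 13, 8, 91] rack [ 0.0137 -0.2106  0.0725]
blue [321, 189, 24, 18, 374] rack [-0.0679 -0.1285  0.0725]
blue [212, 218, 15, 18, 204] rack [0.0168 0.2087 0.0725]
orange [290, 196, 8, 13, 69] rack [-0.0149 -0.024   0.0725]
orange [270, 199, 14, 12, 119] rack [0.0054 0.0222 0.0725]
green [228, 204, 27, 16, 356] rack [0.0391 0.1211 0.0725]
```

>>> send_rows(
  commands=[
    [0.54, -0.01, 0.001, 0, 0],
    [0.54, -0.02, 0.002, 0, 0],
    [0.54, -0.03, 0.003, 0, 0],
    [0.54, -0.038, 0.003, 0, 0],
    [0.54, -0.043, 0.003, 0, 0],
    [0.54, -0.045, 0.003, 0, 0],
    [0.54, -0.045, 0.003, 0, 0],
    [0.54, -0.045, 0.003, 0, 0],
  ],
)

```text
time: 11.17
position: [0.5638, 0.005, 0.0347]
ee_rot: [0.075, 0.997, 0.0, -0.0]
ft_force: [-0.6, -0.6, -0.5]
gripper_width: 0.463
grip_force: 0.0
```

>>> send_rows(
  commands=[
    [0.54, 0.01, 0, 0, 0],
    [0.54, 0.03, 0, -0.02, 0],
    [0.54, 0.06, 0, -0.05, 0],
    [0.54, 0.1, -0.03, -0.065, 0],
    [0.54, 0.13, -0.065, -0.065, 0],
    [0.54, 0.15, -0.1, -0.065, 0],
    [0.54, 0.15, -0.127, -0.065, 0],
    [0.54, 0.15, -0.127, -0.065, 0],
    [0.54, 0.15, -0.127, -0.065, 0],
  ],
)

```text
time: 11.92
position: [0.3948, -0.0992, 0.1001]
ee_rot: [0.077, 0.997, 0.0, 0.0]
ft_force: [0.5, -0.3, 0.4]
gripper_width: 0.455
grip_force: 0.0
```

```bash
python3 -c "
from h import *
rep((-.138,-.128,.0345))
c=snap('side','s8.png')
puck(c,'green',.0565);puck(c,'orange',.0565);puck(c,'blue')"
```

```text
t 11.92 rack [-0.142  -0.1305  0.1001] spin to go -0.004 F [ 0.5 -0.3  0.4] w 0.455
(-0.138, -0.128, 0.0345) tool shift [-0.0039  0.0025  0.0656]
green [228, 204, 27, 16, 356] rack [0.0595 0.1066 0.0565]
orange [260, 191, 26, 16, 333] rack [ 0.0581 -0.0072  0.0565]
blue [327, 175, 12, 8, 76] rack [ 0.0127 -0.2118  0.0725]
blue [321, 189, 24, 18, 375] rack [-0.0679 -0.1285  0.0725]
blue [212, 218, 15, 18, 203] rack [0.0168 0.2087 0.0725]
```

>>> send_rows(
  commands=[
    [0.54, -0.002, 0.002, 0.03, 0],
    [0.54, -0.002, 0.002, 0.055, 0],
    [0.54, -0.002, 0.002, 0.065, 0],
    [0.54, -0.014, 0.003, 0.065, 0],
    [0.54, -0.026, 0.005, 0.065, 0],
    [0.54, -0.038, 0.006, 0.065, 0],
    [0.54, -0.05, 0.008, 0.065, 0],
    [0.54, -0.062, 0.009, 0.065, 0],
    [0.54, -0.074, 0.011, 0.065, 0],
    [0.54, -0.086, 0.013, 0.065, 0],
    [0.54, -0.098, 0.014, 0.065, 0],
    [0.54, -0.105, 0.015, 0.065, 0],
  ],
)

```text
time: 12.97
position: [0.5042, -0.0975, 0.0344]
ee_rot: [0.074, 0.997, -0.0, -0.0]
ft_force: [-0.1, -0.2, 0.4]
gripper_width: 0.461
grip_force: 0.4
```

```bash
python3 -c "
from h import *
rep((.012,-.11,.0345))"
```

```text
t 12.97 rack [-0.0341 -0.1126  0.0344] spin to go 0.002 F [-0.1 -0.2  0.4] w 0.461
(0.012, -0.11, 0.0345) tool shift [-0.0461  0.0025 -0.0001]
```

>>> send_rows(
  commands=[
    [0.54, -0.01, 0.001, 0, 0],
    [0.54, -0.02, 0.002, 0, 0],
    [0.54, -0.03, 0.003, 0, 0],
    [0.54, -0.038, 0.003, 0, 0],
    [0.54, -0.043, 0.003, 0, 0],
    [0.54, -0.046, 0.003, 0, 0],
    [0.54, -0.046, 0.003, 0, 0],
    [0.54, -0.046, 0.003, 0, 0],
  ],
)

```text
time: 13.63
position: [0.5484, -0.1028, 0.0347]
ee_rot: [0.075, 0.997, 0.0, -0.0]
ft_force: [1.3, 0.6, -0.4]
gripper_width: 0.46
grip_force: 0.0
```

>>> send_rows(
  commands=[
    [0.54, 0.01, 0, 0, 0],
    [0.54, 0.03, 0, -0.02, 0],
    [0.54, 0.05, 0, -0.06, 0],
    [1.0, 0.07, 0.02, -0.09, 0],
    [1.0, 0.08, 0.058, -0.1, 0],
    [1.0, 0.08, 0.097, -0.1, 0],
    [1.0, 0.08, 0.136, -0.1, 0],
    [1.0, 0.08, 0.175, -0.1, 0],
    [1.0, 0.08, 0.214, -0.1, 0],
    [1.0, 0.08, 0.253, -0.1, 0],
    [1.0, 0.08, 0.29, -0.1, 0],
    [1.0, 0.08, 0.325, -0.1, 0],
  ],
)

```text
time: 14.63
position: [0.5169, 0.2322, 0.1349]
ee_rot: [0.075, 0.997, 0.0, -0.0]
ft_force: [1.0, -0.9, -0.7]
gripper_width: 0.003
grip_force: 0.0
```

```bash
python3 -c "
from h import *
rep((-.035,.216,.055),(.106,.216,.055))
c=snap('side','s9.png');d=read_camera('scene')
for n in HS:puck(c,n,.0565)
for u,v,z in((387,232,.065),):print('jar scene',rack(p2w(d,u,v,z)).round(3))
print('jar side',rack(p2w(c,147,250,.065)).round(3),'bowl',rack(p2w(d,230/2.2+190,245/2.2+170,.11)).round(3))
g=cv2.imread('pics/s9.png')[150:270,190:370];cv2.imwrite('pics/s9c.png',cv2.resize(g,None,fx=4,fy=4,interpolation=3))"
```

```text
t 14.63 rack [-0.0707  0.2153  0.1349] spin to go 0.0 F [ 1.  -0.9 -0.7] w 0.003
(-0.035, 0.216, 0.055) tool shift [-0.0358  0.0006  0.0799]
(0.106, 0.216, 0.055) tool shift [-0.1768  0.0006  0.0798]
blue [327, 175, 12, 8, 84] rack [ 0.0326 -0.234   0.0565]
blue [288, 180, 24, 14, 281] rack [ 0.0608 -0.1175  0.0565]
blue [212, 218, 15, 18, 203] rack [0.0368 0.1961 0.0565]
orange [260, 191, 26, 16, 331] rack [ 0.0581 -0.0072  0.0565]
green [228, 203, 27, 17, 299] rack [0.0616 0.105  0.0565]
jar scene [0.066 0.394 0.065]
jar side [0.053 0.395 0.065] bowl [0.223 0.032 0.11 ]
```

View pics/s9c.png

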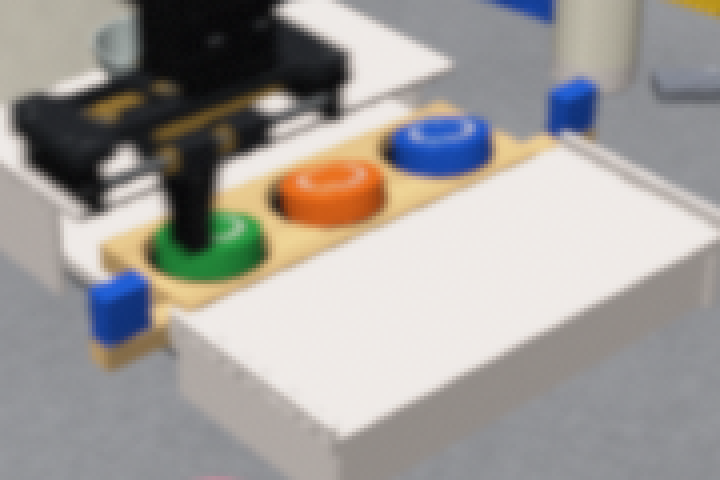

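All three pucks sit flat in their wells: green (210,248), orange (330,193) and blue (440,145). The shut fingertip is at (195,248). I'll solve for its height.

```bash
python3 -c "
from h import *
c=read_camera('side')
for z in(.125,.135,.145,.155,.165): print(z,np.round(w2p(c,r2w(-.071,.2155,z)),1))"
```

```text
0.125 [236.1 225.4]
0.135 [235.9 222. ]
0.145 [235.8 218.5]
0.155 [235.6 215. ]
0.165 [235.5 211.5]
```

The tip offset is 30 mm with the fingers shut too. I'll descend beside the deck and push the left lug.

>>> send_rows(
  commands=[
    [1.0, 0, 0.001, 0.035, 0],
    [1.0, 0, 0.001, 0.07, 0],
    [1.0, 0, 0.001, 0.085, 0],
    [1.0, -0.01, 0.001, 0.091, 0],
    [1.0, -0.03, 0.001, 0.091, 0],
    [1.0, -0.05, 0.001, 0.091, 0],
    [1.0, -0.06, 0.001, 0.091, 0],
    [1.0, -0.068, 0.001, 0.091, 0],
    [1.0, -0.075, 0.001, 0.091, 0],
    [1.0, -0.082, 0.001, 0.091, 0],
    [1.0, -0.089, 0.001, 0.091, 0],
    [1.0, -0.096, 0.001, 0.091, 0],
  ],
)

```text
time: 15.78
position: [0.6128, 0.2168, 0.0441]
ee_rot: [0.075, 0.997, -0.0, -0.001]
ft_force: [-4.1, 0.2, 3.3]
gripper_width: 0.008
grip_force: 2.4
```

```bash
python3 -c "
from h import *
rep((.106,.216,.045))
c=snap('side','s10.png')
for n in HS:puck(c,n,.0565)"
```

```text
t 15.78 rack [0.0264 0.2145 0.0441] spin to go -0.0 F [-4.1  0.2  3.3] w 0.008
(0.106, 0.216, 0.045) tool shift [-0.0796  0.0015 -0.001 ]
blue [281, 176, 24, 14, 275] rack [ 0.0933 -0.1176  0.0565]
blue [206, 216, 9, 15, 90] rack [0.066  0.2053 0.0565]
orange [253, 187, 26, 15, 321] rack [ 0.0914 -0.0077  0.0565]
green [222, 199, 26, 16, 312] rack [0.0925 0.1051 0.0565]
```

>>> send_rows(
  commands=[
    [1.0, -0.008, 0, 0, 0],
    [1.0, -0.016, 0, 0, 0],
    [1.0, -0.024, 0, 0, 0],
    [1.0, -0.032, 0, 0, 0],
    [1.0, -0.04, 0, 0, 0],
    [1.0, -0.048, 0, 0, 0],
    [1.0, -0.056, 0, 0, 0],
    [1.0, -0.063, 0, 0, 0],
    [1.0, -0.069, 0, 0, 0],
    [1.0, -0.073, 0, 0, 0],
    [1.0, -0.075, 0, 0, 0],
    [1.0, -0.075, 0, 0, 0],
  ],
)

```text
time: 16.83
position: [0.6564, 0.2099, 0.0439]
ee_rot: [0.074, 0.997, -0.006, -0.03]
ft_force: [-77.8, 23.0, 44.6]
gripper_width: 0.002
grip_force: 41.1
```

>>> send_rows(
  commands=[
    [1.0, -0.001, 0, 0, 0],
    [1.0, -0.002, 0, 0, 0],
    [1.0, -0.003, 0, 0, 0],
    [1.0, -0.003, 0, 0, 0],
  ],
)

```text
time: 17.17
position: [0.6565, 0.2098, 0.0439]
ee_rot: [0.074, 0.997, -0.006, -0.032]
ft_force: [-83.4, 24.4, 48.6]
gripper_width: 0.008
grip_force: 44.0
```

```bash
python3 -c "
from h import *
rep((.106,.216,.045))"
```

```text
t 17.17 rack [0.0706 0.2141 0.0439] spin to go 0.002 F [-83.4  24.4  48.6] w 0.008
(0.106, 0.216, 0.045) tool shift [-0.0352  0.0018 -0.0034]
```

The push stopped at 83 N, before the expected travel. I'll back off straight away and look at where the carrier is.

>>> send_rows(
  commands=[
    [1.0, 0.02, 0, 0, 0],
    [1.0, 0.04, 0, 0, 0],
    [1.0, 0.065, 0, 0, 0],
    [1.0, 0.065, 0, 0, 0],
  ],
)

```text
time: 17.5
position: [0.6236, 0.2161, 0.0442]
ee_rot: [0.074, 0.997, 0.0, 0.0]
ft_force: [-0.6, -1.3, -0.5]
gripper_width: 0.007
grip_force: 0.0
```

```bash
python3 -c "
from h import *
rep()
c=snap('side','s11.png');d=snap('scene','d11.png')
for n in HS:puck(c,n,.0565)
puck(c,'blue',.076,(180,160,350,250))
for x in(.0137,.05,.09,.1257):print(x,np.round(w2p(c,r2w(x,-.2136,.076)),1),np.round(w2p(c,r2w(x,.2136,.076)),1),'scene',np.round(w2p(d,r2w(x,.2136,.076)),1),np.round(w2p(d,r2w(x,-.2136,.076)),1))
b=d['image'].astype(int);m=((b[...,2]-b[...,0])>14).astype('uint8')
N,l,s,ce=cv2.connectedComponentsWithStats(m)
for i in range(1,N):
  if s[i][4]>15 and 195<ce[i][0]<360 and 180<ce[i][1]<330: print('scene blue',s[i].tolist(),ce[i].round(1),rack(p2w(d,*ce[i],.076)).round(3))"
```

```text
t 17.5 rack [0.0372 0.2154 0.0442] spin to go 0.002 F [-0.6 -1.3 -0.5] w 0.007
blue [273, 175, 22, 9, 134] rack [ 0.1282 -0.1107  0.0565]
orange [247, 183, 22, 13, 164] rack [ 0.13   -0.0078  0.0565]
green [219, 196, 20, 12, 134] rack [0.1257 0.1024 0.0565]
blue [310, 161, 11, 14, 132] rack [ 0.0959 -0.2165  0.076 ]
blue [273, 172, 22, 12, 143] rack [ 0.1087 -0.0933  0.076 ]
blue [196, 208, 12, 15, 139] rack [0.0876 0.2166 0.076 ]
0.0137 [332.7 177.2] [218.  226.6] scene [333.9 225.2] [213.  242.4]
0.05 [324.5 173. ] [210.2 220.6] scene [336.3 233.8] [213.9 251.4]
0.09 [315.6 168.4] [202.  214.2] scene [339.  243.5] [215.  261.6]
0.1257 [308.  164.5] [194.9 208.8] scene [341.5 252.4] [215.9 270.9]
scene blue [335, 239, 9, 4, 24] [338.6 240.8] [0.079 0.215 0.076]
```

The carrier stopped at about 0.078 m and both lugs advanced equally, so it isn't racked. A puck's trailing edge may be standing high under the shelf. I'll fit tilt numerically from the silhouettes I already saved.

```bash
cat > tilt.py <<'E'
from h import *
import sys, itertools
c=read_camera('side')
U=4
def pred(x,y,zt,t,box,r=.038):   # top-centre height zt, pitch t (rear up >0)
    a=np.linspace(0,2*np.pi,48);pts=[]
    Rt=R.from_euler('y',t)
    for h in(0,-.025): pts+=[w2p(c,r2w(*(np.array([x,y,zt])+Rt.apply([r*np.cos(k),r*np.sin(k),h])))) for k in a]
    m=np.zeros(((box[3]-box[1])*U,(box[2]-box[0])*U),'uint8')
    cv2.fillConvexPoly(m,cv2.convexHull(np.round((np.array(pts)-box[:2]+.5)*U).astype(np.int32)),1);return m
for f,n,y0,box in(('s8','green',.107,(215,190,270,235)),('s8','orange',-.007,(248,180,300,220)),('s9','orange',-.007,(248,180,300,220)),('s9','blue',-.1175,(278,168,322,205)),('s2','green',.09,(255,205,300,245)),('s8','blue',-.127,(312,180,355,215))):
    im=cv2.imread(f'pics/{f}.png')[box[1]:box[3],box[0]:box[2]]
    im=cv2.resize(im,None,fx=U,fy=U,interpolation=cv2.INTER_CUBIC)
    m=cv2.inRange(cv2.cvtColor(im,cv2.COLOR_BGR2HSV),*HS[n])
    m=cv2.morphologyEx(m,cv2.MORPH_OPEN,np.ones((3,3)))
    N,l,s,_=cv2.connectedComponentsWithStats(m);i=1+np.argmax(s[1:,4])
    pt=np.argwhere(l==i)[:,::-1].astype(np.int32);M=np.zeros_like(m);cv2.fillConvexPoly(M,cv2.convexHull(pt),1)
    out=[]
    deck=f=='s2' or (f=='s8' and n=='blue')
    for x in (np.arange(-.08,-.06,.003) if deck else np.arange(.045,.07,.003)):
      for y in y0+np.arange(-.009,.01,.003):
        for zt in np.arange(.078,.092,.003) if deck else np.arange(.063,.085,.003):
          for t in(-.15,-.1,-.05,0,.05,.1,.15,.2):
            q=pred(x,y,zt,t,box);out.append(((q&M).sum()/(q|M).sum(),round(x,3),round(y,3),round(zt,3),t))
    out.sort(reverse=True);print(f,n,[tuple(np.round(o,3).tolist()) for o in out[:4]])
    for t in(-.1,0,.1,.2):print('   t',t,[tuple(np.round(o,3).tolist()) for o in out if o[4]==t][0])
E
python3 tilt.py
```

```text
s8 green [(0.805, 0.069, 0.101, 0.066, 0.2), (0.802, 0.069, 0.101, 0.063, 0.2), (0.797, 0.063, 0.104, 0.066, 0.2), (0.795, 0.069, 0.098, 0.063, 0.2)]
   t -0.1 (0.671, 0.069, 0.098, 0.063, -0.1)
   t 0 (0.707, 0.069, 0.098, 0.063, 0.0)
   t 0.1 (0.747, 0.069, 0.101, 0.066, 0.1)
   t 0.2 (0.805, 0.069, 0.101, 0.066, 0.2)
s8 orange [(0.859, 0.069, -0.013, 0.066, 0.2), (0.852, 0.069, -0.013, 0.063, 0.2), (0.849, 0.066, -0.01, 0.069, 0.2), (0.848, 0.066, -0.013, 0.066, 0.2)]
   t -0.1 (0.718, 0.069, -0.016, 0.063, -0.1)
   t 0 (0.754, 0.069, -0.016, 0.066, 0.0)
   t 0.1 (0.798, 0.069, -0.016, 0.063, 0.1)
   t 0.2 (0.859, 0.069, -0.013, 0.066, 0.2)
s9 orange [(0.856, 0.069, -0.013, 0.066, 0.2), (0.85, 0.069, -0.013, 0.063, 0.2), (0.846, 0.066, -0.01, 0.069, 0.2), (0.844, 0.063, -0.01, 0.066, 0.2)]
   t -0.1 (0.714, 0.069, -0.016, 0.063, -0.1)
   t 0 (0.75, 0.069, -0.016, 0.066, 0.0)
   t 0.1 (0.793, 0.069, -0.016, 0.063, 0.1)
   t 0.2 (0.856, 0.069, -0.013, 0.066, 0.2)
s9 blue [(0.788, 0.069, -0.124, 0.069, 0.2), (0.787, 0.069, -0.124, 0.066, 0.2), (0.786, 0.069, -0.124, 0.063, 0.2), (0.7
[... 171 characters left out ...]
 (0.788, 0.069, -0.124, 0.069, 0.2)
s2 green [(0.832, -0.062, 0.081, 0.078, 0.2), (0.825, -0.062, 0.084, 0.078, 0.2), (0.824, -0.065, 0.084, 0.081, 0.2), (0.823, -0.065, 0.087, 0.081, 0.2)]
   t -0.1 (0.71, -0.062, 0.081, 0.078, -0.1)
   t 0 (0.742, -0.062, 0.081, 0.081, 0.0)
   t 0.1 (0.782, -0.062, 0.081, 0.081, 0.1)
   t 0.2 (0.832, -0.062, 0.081, 0.078, 0.2)
s8 blue [(0.876, -0.062, -0.133, 0.084, 0.2), (0.874, -0.062, -0.13, 0.084, 0.2), (0.872, -0.065, -0.127, 0.087, 0.2), (0.871, -0.065, -0.124, 0.087, 0.2)]
   t -0.1 (0.775, -0.062, -0.136, 0.078, -0.1)
   t 0 (0.811, -0.062, -0.136, 0.078, 0.0)
   t 0.1 (0.851, -0.062, -0.136, 0.081, 0.1)
   t 0.2 (0.876, -0.062, -0.133, 0.084, 0.2)
```

The fit can't separate tilted from flat. Each puck's rear still shows in front of the shelf edge, so I'll feel and press each one from above with the shut fingertips. Flat means contact at TCP z of about 0.039.

>>> send_rows(
  commands=[
    [1.0, 0, 0, -0.035, 0],
    [1.0, 0, 0, -0.06, 0],
    [1.0, -0.02, -0.035, -0.06, 0],
    [1.0, -0.04, -0.07, -0.06, 0],
    [1.0, -0.063, -0.107, -0.06, 0],
    [1.0, -0.063, -0.107, -0.06, 0],
    [1.0, -0.063, -0.107, -0.03, 0],
    [1.0, -0.063, -0.107, -0.015, 0],
    [1.0, -0.063, -0.107, -0.01, 0],
    [1.0, -0.063, -0.107, -0.005, 0],
    [1.0, -0.063, -0.107, -0.005, 0],
  ],
)

```text
time: 18.57
position: [0.6728, 0.0997, 0.0478]
ee_rot: [0.075, 0.997, -0.0, -0.0]
ft_force: [0.8, 0.7, 0.2]
gripper_width: 0.005
grip_force: 0.0
```

>>> send_rows(
  commands=[
    [1.0, 0, 0, 0.002, 0],
    [1.0, 0, 0, 0.004, 0],
    [1.0, 0, 0, 0.005, 0],
    [1.0, 0, 0, 0.005, 0],
  ],
)

```text
time: 18.9
position: [0.6729, 0.1004, 0.0442]
ee_rot: [0.075, 0.997, 0.0, 0.001]
ft_force: [0.0, 0.3, 0.1]
gripper_width: 0.006
grip_force: 0.0
```

```bash
python3 -c "
from h import *
rep((.1,.11,.039))"
```

```text
t 18.9 rack [0.1032 0.1083 0.0442] spin to go -0.0 F [0.  0.3 0.1] w 0.006
(0.1, 0.11, 0.039) tool shift [0.0032 0.0017 0.0052]
```

>>> send_rows(
  commands=[
    [1.0, 0.003, 0, 0.002, 0],
    [1.0, 0.003, 0, 0.004, 0],
    [1.0, 0.003, 0, 0.006, 0],
    [1.0, 0.003, 0, 0.006, 0],
  ],
)

```text
time: 19.23
position: [0.6694, 0.1007, 0.0386]
ee_rot: [0.075, 0.997, -0.0, 0.0]
ft_force: [-2.5, 0.4, 3.8]
gripper_width: 0.003
grip_force: 2.0
```

>>> send_rows(
  commands=[
    [1.0, 0, 0, -0.02, 0],
    [1.0, 0, -0.035, -0.02, 0],
    [1.0, 0, -0.07, -0.02, 0],
    [1.0, 0, -0.111, -0.02, 0],
    [1.0, 0, -0.111, -0.02, 0],
    [1.0, 0, -0.111, -0.01, 0],
    [1.0, 0, -0.111, -0.006, 0],
    [1.0, 0, -0.111, -0.006, 0],
  ],
)

```text
time: 19.9
position: [0.6542, -0.0117, 0.0504]
ee_rot: [0.073, 0.997, -0.003, 0.002]
ft_force: [-9.0, -8.3, 27.2]
gripper_width: 0.004
grip_force: 13.4
```

```bash
python3 -c "
from h import *
rep((.1,0,.039))"
```

```text
t 19.9 rack [ 0.1014 -0.0053  0.0504] spin to go 0.003 F [-9.  -8.3 27.2] w 0.004
(0.1, 0, 0.039) tool shift [0.0014 0.0054 0.0114]
```

Green is flat, with contact at 0.0386. Orange stands high (contact at 0.050), with its rear edge on the near rim. I'll pull the carrier back out by the left lug, then reseat orange.

>>> send_rows(
  commands=[
    [1.0, 0, 0, -0.035, 0],
    [1.0, 0, 0.02, -0.065, 0],
    [1.0, -0.01, 0.058, -0.07, 0],
    [1.0, -0.02, 0.096, -0.07, 0],
    [1.0, -0.028, 0.135, -0.07, 0],
    [1.0, -0.028, 0.174, -0.07, 0],
    [1.0, -0.028, 0.205, -0.07, 0],
    [1.0, -0.028, 0.219, -0.07, 0],
    [1.0, -0.028, 0.219, -0.07, 0],
    [1.0, -0.028, 0.219, -0.07, 0],
  ],
)

```text
time: 20.73
position: [0.7126, 0.2044, 0.1124]
ee_rot: [0.074, 0.997, -0.0, -0.001]
ft_force: [-0.9, -0.7, 0.2]
gripper_width: 0.006
grip_force: 0.0
```

```bash
python3 -c "
from h import *
rep((.128,.215,.044),(.031,.215,.044))"
```

```text
t 20.73 rack [0.1269 0.2171 0.1124] spin to go 0.002 F [-0.9 -0.7  0.2] w 0.006
(0.128, 0.215, 0.044) tool shift [-0.0012 -0.002   0.0684]
(0.031, 0.215, 0.044) tool shift [ 0.0958 -0.0018  0.0685]
```

>>> send_rows(
  commands=[
    [1.0, -0.003, -0.001, 0.03, 0],
    [1.0, -0.003, -0.001, 0.055, 0],
    [1.0, -0.003, -0.001, 0.067, 0],
    [1.0, -0.003, -0.001, 0.067, 0],
    [1.0, 0.01, -0.001, 0.067, 0],
    [1.0, 0.022, -0.001, 0.067, 0],
    [1.0, 0.034, -0.001, 0.067, 0],
    [1.0, 0.046, -0.001, 0.067, 0],
    [1.0, 0.058, -0.001, 0.067, 0],
    [1.0, 0.07, -0.001, 0.067, 0],
    [1.0, 0.08, -0.001, 0.067, 0],
    [1.0, 0.089, -0.001, 0.067, 0],
  ],
)

```text
time: 21.73
position: [0.627, 0.2145, 0.0489]
ee_rot: [0.075, 0.997, 0.0, 0.003]
ft_force: [3.9, -2.3, -1.2]
gripper_width: 0.005
grip_force: 2.4
```

```bash
python3 -c "
from h import *
rep()
c=snap('side','s12.png')
for n in HS:puck(c,n,.0565)
puck(c,'blue',.076,(180,160,350,250))"
```

```text
t 21.73 rack [0.0408 0.2143 0.0489] spin to go -0.0 F [ 3.9 -2.3 -1.2] w 0.005
blue [326, 175, 11, 8, 78] rack [ 0.0356 -0.2303  0.0565]
blue [286, 179, 25, 14, 285] rack [ 0.0683 -0.1181  0.0565]
blue [210, 217, 16, 18, 214] rack [0.0432 0.1965 0.0565]
orange [258, 190, 27, 16, 338] rack [ 0.0653 -0.0075  0.0565]
green [227, 203, 27, 16, 344] rack [0.0655 0.1056 0.0565]
blue [326, 169, 11, 14, 128] rack [ 0.0251 -0.2175  0.076 ]
blue [286, 179, 25, 14, 285] rack [ 0.0432 -0.0942  0.076 ]
blue [210, 217, 16, 18, 214] rack [0.0188 0.2118 0.076 ]
```

>>> send_rows(
  commands=[
    [1.0, -0.003, 0, -0.03, 0],
    [1.0, -0.003, 0, -0.06, 0],
    [0.54, 0.03, -0.02, -0.06, 0],
    [0.54, 0.06, -0.045, -0.06, 0],
    [0.54, 0.071, -0.085, -0.06, 0],
    [0.54, 0.071, -0.125, -0.06, 0],
    [0.54, 0.071, -0.165, -0.06, 0],
    [0.54, 0.071, -0.2, -0.06, 0],
    [0.54, 0.071, -0.216, -0.06, 0],
    [0.54, 0.071, -0.216, -0.06, 0],
    [0.54, 0.071, -0.216, -0.03, 0],
  ],
)

```text
time: 22.7
position: [0.5283, 0.0125, 0.0832]
ee_rot: [0.075, 0.997, 0.002, 0.008]
ft_force: [2.5, 0.9, 0.2]
gripper_width: 0.451
grip_force: 0.0
```

```bash
python3 -c "
from h import *
rep((-.03,-.002,.034),(.025,-.002,.034))"
```

```text
t 22.7 rack [-0.0267 -0.0002  0.0832] spin to go -0.001 F [2.5 0.9 0.2] w 0.451
(-0.03, -0.002, 0.034) tool shift [ 0.004  -0.0021  0.0491]
(0.025, -0.002, 0.034) tool shift [-0.051  -0.002   0.0499]
```

>>> send_rows(
  commands=[
    [0.54, 0, 0, 0.025, 0],
    [0.54, 0, 0, 0.038, 0],
    [0.54, 0, 0, 0.041, 0],
    [0.54, 0, 0, 0.041, 0],
    [0.54, -0.012, 0, 0.041, 0],
    [0.54, -0.024, 0, 0.041, 0],
    [0.54, -0.034, 0, 0.041, 0],
    [0.54, -0.042, 0, 0.041, 0],
    [0.54, -0.048, 0, 0.041, 0],
    [0.54, -0.052, 0, 0.041, 0],
    [0.54, -0.052, 0, 0.041, 0],
  ],
)

```text
time: 23.62
position: [0.5746, 0.0046, 0.0359]
ee_rot: [0.075, 0.997, 0.0, 0.0]
ft_force: [0.1, 0.1, 0.3]
gripper_width: 0.459
grip_force: 0.0
```

```bash
python3 -c "
from h import *
rep((.025,-.002,.034))
c=snap('side','s13.png')
for n in HS:puck(c,n,.0565)
puck(c,'blue',.076,(180,160,350,250))"
```

```text
t 23.62 rack [ 0.0203 -0.0011  0.0359] spin to go -0.001 F [0.1 0.1 0.3] w 0.459
(0.025, -0.002, 0.034) tool shift [-0.0047 -0.0009  0.0019]
blue [327, 175, 11, 8, 83] rack [ 0.0336 -0.2328  0.0565]
blue [290, 179, 22, 14, 237] rack [ 0.0635 -0.1241  0.0565]
blue [212, 218, 15, 18, 204] rack [0.0368 0.1961 0.0565]
orange [258, 190, 26, 16, 253] rack [ 0.0663 -0.0063  0.0565]
green [228, 204, 27, 16, 348] rack [0.0595 0.1066 0.0565]
blue [327, 170, 12, 13, 129] rack [ 0.0198 -0.2188  0.076 ]
blue [290, 179, 22, 14, 237] rack [ 0.0384 -0.1     0.076 ]
blue [212, 218, 15, 18, 204] rack [0.0125 0.2114 0.076 ]
```

>>> send_rows(
  commands=[
    [0.54, 0.015, 0, 0, 0],
    [0.54, 0.015, 0, -0.03, 0],
    [1.0, 0.0, 0, -0.04, 0],
    [1.0, -0.018, 0, -0.04, 0],
    [1.0, -0.018, 0, -0.04, 0],
    [1.0, -0.018, 0, -0.04, 0],
    [1.0, -0.018, 0, -0.025, 0],
    [1.0, -0.018, 0, -0.012, 0],
    [1.0, -0.018, 0, -0.006, 0],
    [1.0, -0.018, 0, -0.003, 0],
    [1.0, -0.018, 0, -0.003, 0],
  ],
)

```text
time: 24.58
position: [0.5912, 0.002, 0.0389]
ee_rot: [0.075, 0.997, -0.0, -0.0]
ft_force: [0.6, -0.1, 0.2]
gripper_width: 0.007
grip_force: 0.0
```

```bash
python3 -c "
from h import *
rep((.04,-.11,.039))"
```

```text
t 24.58 rack [ 0.0371 -0.0012  0.0389] spin to go 0.0 F [ 0.6 -0.1  0.2] w 0.007
(0.04, -0.11, 0.039) tool shift [-0.0029 -0.1088 -0.    ]
```

Orange has dropped into its well. I'll feel blue the same way.

>>> send_rows(
  commands=[
    [1.0, 0, 0, -0.025, 0],
    [1.0, 0, -0.035, -0.025, 0],
    [1.0, 0, -0.072, -0.025, 0],
    [1.0, 0, -0.109, -0.025, 0],
    [1.0, 0, -0.109, -0.02, 0],
    [1.0, 0, -0.109, -0.014, 0],
    [1.0, 0, -0.109, -0.009, 0],
    [1.0, 0, -0.109, -0.009, 0],
  ],
)

```text
time: 25.25
position: [0.5745, -0.105, 0.0463]
ee_rot: [0.075, 0.997, -0.0, -0.001]
ft_force: [-0.2, 0.2, -0.8]
gripper_width: 0.003
grip_force: 0.0
```

>>> send_rows(
  commands=[
    [1.0, 0, 0, 0.003, 0],
    [1.0, 0, 0, 0.006, 0],
    [1.0, 0, 0, 0.008, 0],
    [1.0, 0, 0, 0.008, 0],
  ],
)

```text
time: 25.58
position: [0.5752, -0.1052, 0.0392]
ee_rot: [0.075, 0.997, -0.0, -0.001]
ft_force: [0.8, -0.4, -0.3]
gripper_width: 0.004
grip_force: 0.0
```

```bash
python3 -c "
from h import *
rep((-.05,-.11,.1))
c=snap('side','s14.png')
for n in HS:puck(c,n,.0565)"
```

```text
t 25.58 rack [ 0.0373 -0.1096  0.0392] spin to go 0.0 F [ 0.8 -0.4 -0.3] w 0.004
(-0.05, -0.11, 0.1) tool shift [ 0.0873 -0.0004 -0.0607]
blue [327, 175, 11, 8, 84] rack [ 0.0336 -0.2328  0.0565]
blue [287, 180, 25, 13, 220] rack [ 0.0641 -0.1184  0.0565]
blue [212, 218, 15, 18, 196] rack [0.0368 0.1961 0.0565]
orange [258, 190, 26, 16, 338] rack [ 0.0663 -0.0063  0.0565]
green [228, 204, 27, 16, 347] rack [0.0595 0.1066 0.0565]
```

>>> send_rows(
  commands=[
    [1.0, 0, 0, -0.025, 0],
    [1.0, -0.02, 0.035, -0.025, 0],
    [1.0, -0.04, 0.072, -0.025, 0],
    [1.0, -0.043, 0.109, -0.025, 0],
    [1.0, -0.043, 0.109, -0.02, 0],
    [1.0, -0.043, 0.109, -0.012, 0],
    [1.0, -0.043, 0.109, -0.006, 0],
    [1.0, -0.043, 0.109, -0.002, 0],
    [1.0, -0.043, 0.109, 0, 0],
    [1.0, -0.043, 0.109, 0, 0],
  ],
)

```text
time: 26.47
position: [0.6337, -0.0055, 0.0394]
ee_rot: [0.076, 0.997, -0.0, -0.001]
ft_force: [0.2, -0.4, 0.7]
gripper_width: 0.005
grip_force: 0.0
```

```bash
python3 -c "
from h import *
rep((-.05,.215,.1))"
```

```text
t 26.47 rack [ 0.0802 -0.0023  0.0394] spin to go -0.002 F [ 0.2 -0.4  0.7] w 0.005
(-0.05, 0.215, 0.1) tool shift [ 0.1307  0.217  -0.0606]
```

Orange is flat at front and rear. Next I push the carrier home.

>>> send_rows(
  commands=[
    [1.0, 0, 0, -0.035, 0],
    [1.0, 0.015, 0, -0.065, 0],
    [1.0, 0.045, 0.02, -0.07, 0],
    [1.0, 0.07, 0.05, -0.07, 0],
    [1.0, 0.09, 0.085, -0.07, 0],
    [1.0, 0.11, 0.12, -0.07, 0],
    [1.0, 0.12, 0.158, -0.07, 0],
    [1.0, 0.13, 0.195, -0.07, 0],
    [1.0, 0.13, 0.217, -0.07, 0],
    [1.0, 0.13, 0.217, -0.07, 0],
    [1.0, 0.13, 0.217, -0.035, 0],
    [1.0, 0.13, 0.217, -0.005, 0],
  ],
)

```text
time: 27.47
position: [0.5394, 0.2301, 0.0457]
ee_rot: [0.075, 0.997, 0.002, 0.002]
ft_force: [0.3, 0.5, -1.8]
gripper_width: 0.005
grip_force: 0.0
```

>>> send_rows(
  commands=[
    [1.0, 0, 0, 0, 0],
    [1.0, -0.015, 0, 0, 0],
    [1.0, -0.03, 0, 0, 0],
    [1.0, -0.04, 0, 0, 0],
    [1.0, -0.048, 0, 0, 0],
    [1.0, -0.056, 0, 0, 0],
    [1.0, -0.064, 0, 0, 0],
    [1.0, -0.072, 0, 0, 0],
    [1.0, -0.08, 0, 0, 0],
    [1.0, -0.088, 0, 0, 0],
    [1.0, -0.096, 0, 0, 0],
    [1.0, -0.104, 0, 0, 0],
  ],
)

```text
time: 28.47
position: [0.6417, 0.2139, 0.0447]
ee_rot: [0.075, 0.997, -0.0, -0.0]
ft_force: [-4.6, 0.5, 3.1]
gripper_width: 0.006
grip_force: 2.4
```

```bash
python3 -c "
from h import *
rep((.106,.215,.044))"
```

```text
t 28.47 rack [0.0554 0.2158 0.0447] spin to go -0.0 F [-4.6  0.5  3.1] w 0.006
(0.106, 0.215, 0.044) tool shift [-0.0506 -0.0008  0.0007]
```

>>> send_rows(
  commands=[
    [1.0, -0.006, 0, 0, 0],
    [1.0, -0.012, 0, 0, 0],
    [1.0, -0.018, 0, 0, 0],
    [1.0, -0.022, 0, 0, 0],
    [1.0, -0.022, 0, 0, 0],
  ],
)

```text
time: 28.88
position: [0.6644, 0.2106, 0.0445]
ee_rot: [0.075, 0.997, 0.0, 0.001]
ft_force: [0.0, -0.4, -0.4]
gripper_width: 0.005
grip_force: 0.0
```

>>> send_rows(
  commands=[
    [1.0, -0.006, 0, 0, 0],
    [1.0, -0.012, 0, 0, 0],
    [1.0, -0.018, 0, 0, 0],
    [1.0, -0.022, 0, 0, 0],
    [1.0, -0.024, 0, 0, 0],
    [1.0, -0.024, 0, 0, 0],
  ],
)

```text
time: 29.38
position: [0.6874, 0.2072, 0.0445]
ee_rot: [0.075, 0.997, 0.0, 0.001]
ft_force: [-1.4, 1.6, -0.2]
gripper_width: 0.004
grip_force: 0.6
```

```bash
python3 -c "
from h import *
rep((.106,.215,.044))"
```

```text
t 29.38 rack [0.1015 0.2161 0.0445] spin to go -0.001 F [-1.4  1.6 -0.2] w 0.004
(0.106, 0.215, 0.044) tool shift [-0.0045 -0.0011  0.0005]
```

The carrier is past the earlier block. I'll push on until I feel the stop.

>>> send_rows(
  commands=[
    [1.0, -0.002, 0, 0, 0],
    [1.0, -0.004, 0, 0, 0],
    [1.0, -0.005, 0, 0, 0],
    [1.0, -0.005, 0, 0, 0],
  ],
)

```text
time: 29.72
position: [0.6879, 0.2069, 0.0445]
ee_rot: [0.075, 0.997, -0.001, -0.003]
ft_force: [-10.5, 4.4, 3.8]
gripper_width: 0.005
grip_force: 5.9
```

>>> send_rows(
  commands=[
    [1.0, -0.001, 0, 0, 0],
    [1.0, -0.003, 0, 0, 0],
    [1.0, -0.004, 0, 0, 0],
    [1.0, -0.004, 0, 0, 0],
  ],
)

```text
time: 30.05
position: [0.6878, 0.2068, 0.0445]
ee_rot: [0.075, 0.997, -0.001, -0.007]
ft_force: [-20.3, 7.7, 10.6]
gripper_width: 0.006
grip_force: 10.9
```

```bash
python3 -c "
from h import *
rep()"
```

```text
t 30.05 rack [0.102  0.2157 0.0445] spin to go 0.0 F [-20.3   7.7  10.6] w 0.006
```

>>> send_rows(
  commands=[
    [1.0, 0.02, 0, 0, 0],
    [1.0, 0.05, 0, 0, 0],
    [1.0, 0.09, 0.0, -0.01, 0],
    [1.0, 0.13, 0.0, -0.05, 0],
    [1.0, 0.17, 0, -0.09, 0],
    [1.0, 0.2, 0, -0.12, 0],
    [1.0, 0.2, 0, -0.12, 0],
  ],
)

```text
time: 30.63
position: [0.4976, 0.236, 0.1681]
ee_rot: [0.075, 0.997, 0.001, 0.002]
ft_force: [0.5, 0.6, 0.0]
gripper_width: 0.005
grip_force: 0.0
```

```bash
python3 -c "
from h import *
rep()
c=snap('side','s15.png')
old={'image':cv2.cvtColor(cv2.imread('pics/side1.png'),cv2.COLOR_BGR2RGB)}
for k in('image',):
  o=dict(c);o['image']=old['image']
for n in HS:
  for q in (o,c): puck(q,n,.076,(175,150,350,250))
"
```

```text
t 30.63 rack [-0.0904  0.2162  0.1681] spin to go 0.0 F [0.5 0.6 0. ] w 0.005
blue [327, 170, 12, 13, 131] rack [ 0.0198 -0.2188  0.076 ]
blue [321, 189, 24, 18, 374] rack [-0.0718 -0.124   0.076 ]
blue [212, 218, 15, 18, 204] rack [0.0125 0.2114 0.076 ]
blue [303, 158, 12, 14, 124] rack [ 0.1245 -0.2149  0.076 ]
blue [190, 201, 14, 18, 187] rack [0.1197 0.2122 0.076 ]
orange [294, 201, 26, 19, 387] rack [-0.0733 -0.0195  0.076 ]
green [262, 215, 27, 21, 472] rack [-0.0745  0.0948  0.076 ]
```

```bash
python3 -c "
from h import *
c=read_camera('side')
def cen(f,b):
  im=cv2.imread(f'pics/{f}.png').astype(float)[b[1]:b[3],b[0]:b[2]]
  w=np.clip(im[...,0]-im[...,2]-40,0,90); y,x=np.mgrid[b[1]:b[3],b[0]:b[2]]
  return (w*x).sum()/w.sum(),(w*y).sum()/w.sum()
for a,b in(((205,212,232,240),(184,195,210,224)),((322,164,343,187),(297,152,320,176))):
  p=rack(p2w(c,*cen('side1',a),.076));q=rack(p2w(c,*cen('s15',b),.076));print(p.round(4),q.round(4),'slide',(q-p)[0].round(4))"
```

```text
[0.0155 0.2095 0.076 ] [0.1235 0.2101 0.076 ] slide 0.108
[ 0.0224 -0.2205  0.076 ] [ 0.1294 -0.2187  0.076 ] slide 0.107
```

>>> send_rows(
  commands=[
    [1.0, -0.01, 0, 0.035, 0],
    [1.0, -0.03, 0, 0.07, 0],
    [1.0, -0.05, 0, 0.105, 0],
    [1.0, -0.08, 0, 0.118, 0],
    [1.0, -0.11, 0, 0.12, 0],
    [1.0, -0.14, 0, 0.12, 0],
    [1.0, -0.17, 0, 0.12, 0],
    [1.0, -0.185, 0, 0.12, 0],
    [1.0, -0.19, 0, 0.12, 0],
    [1.0, -0.198, 0, 0.12, 0],
    [1.0, -0.206, 0, 0.12, 0],
    [1.0, -0.212, 0, 0.12, 0],
  ],
)

```text
time: 31.73
position: [0.6869, 0.2049, 0.0433]
ee_rot: [0.075, 0.997, -0.005, -0.021]
ft_force: [-59.7, 15.8, 32.5]
gripper_width: 0.007
grip_force: 30.3
```

```bash
python3 -c "
from h import *
rep()"
```

```text
t 31.73 rack [0.1015 0.2138 0.0433] spin to go -0.001 F [-59.7  15.8  32.5] w 0.007
```

>>> send_rows(
  commands=[
    [1.0, 0.02, 0, 0, 0],
    [1.0, 0.05, 0, 0, 0],
    [1.0, 0.09, 0.0, -0.01, 0],
    [1.0, 0.13, 0.0, -0.05, 0],
    [1.0, 0.17, 0, -0.09, 0],
    [1.0, 0.2, 0, -0.12, 0],
    [1.0, 0.2, 0, -0.12, 0],
    [1.0, 0.2, 0, -0.12, 0],
    [1.0, 0.2, 0, -0.12, 0],
  ],
)

```text
time: 32.48
position: [0.5094, 0.2346, 0.1669]
ee_rot: [0.074, 0.997, 0.002, 0.002]
ft_force: [-0.1, 0.8, -0.8]
gripper_width: 0.009
grip_force: 0.0
```

```bash
python3 -c "
from h import *
rep()
c=snap('side','s16.png')
def cen(f,b):
  im=cv2.imread(f'pics/{f}.png').astype(float)[b[1]:b[3],b[0]:b[2]]
  w=np.clip(im[...,0]-im[...,2]-40,0,90); y,x=np.mgrid[b[1]:b[3],b[0]:b[2]]
  return (w*x).sum()/w.sum(),(w*y).sum()/w.sum()
for b in((184,195,210,224),(297,152,320,176)): print([rack(p2w(c,*cen(f,b),.076)).round(4)[0] for f in('s15','s16')])"
```

```text
t 32.48 rack [-0.0786  0.2166  0.1669] spin to go 0.002 F [-0.1  0.8 -0.8] w 0.009
[np.float64(0.1235), np.float64(0.1234)]
[np.float64(0.1294), np.float64(0.1294)]
```

A 60 N push moved the carrier no further, so it is at its hard stop. The arm is clear, so I'll hand in.

```bash
python3 -c "
from workcell import *
print(finish_job())"
```

```text
the job is handed in; nothing more can be done
None
```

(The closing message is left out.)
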